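# Close the wall-plug tin and show it under its clear lid

### The arm

A 7-joint arm with a two-finger parallel gripper is mounted at the origin on the work surface. World frame = base frame: x ahead of the robot, y to its left, z up, the work surface at z = 0. Lengths are in m, angles in degrees, forces in N, time in s.
With the tool pointing down it reaches from about 0.425 to 0.925 m from the base axis. Payload 6.8 kg.
Tool frame: the origin (TCP) lies at the very end of the fingers, on their centre line; the grasp point (between the pads) lies manip.grip_depth behind it (manip.grip_depth is the distance from the TCP to the grasp point, in m); z points along the fingers, y is the direction in which the jaws open and shut (so a half turn about z gives the same grasp; the last joint's range is limited). The gripper opens to 88 mm and grips with 3 to 60 N. Pads are 20 mm wide; open, the fingers measure 115 mm over their backs; the gripper's body (75 mm by 178 mm) begins 61 mm behind the grasp point.
Start: joints at [-81.366, 27.33, 1.283, 89.118, -0.659, 63.558, -4.761], TCP at [0.173, 0.653, 0.223] pointing down, gripper open.
Joint ranges: [-169.35, 169.35], [-19.33, 120.38], [-80.79, 83.38], [13.8, 139.57], [-78.32, 258.32], [9.67, 109.79], [-169.56, 169.56]. Speed limits (degrees/s): [136.94, 136.94, 180, 180, 180, 180, 180].

### API

Orientations are given as [roll, pitch, yaw] about the fixed x, y, z axes, in that order (R = Rz(yaw) Ry(pitch) Rx(roll)).
In Python, from rig import manip gives the robot as it stands. The module is installed in compiled form; this text tells all that it offers.
- The arm moves only by the tool drive_tool, never from a script. Its argument "moves" is a list of rows, each an object with "angular": the turn, a rotation vector about the tool's x, y, z normalised to -1 to 1, where 1 is pi/4 rad, a list of three; "slide": the shift along the tool's x, y, z normalised to -1 to 1, where 1 is 0.2 m, a list of three; "hand": the opening, from -1 (shut) to 1 (fully open). In form: [{"angular": [wx, wy, wz], "slide": [x, y, z], "hand": hand}, ...]. A call has 1 to 8 rows; each row shifts and turns the commanded pose from where the row before left it, along the tool's axes as they then stand; what a row does not reach is not made up. A row lasts 1/8 s, in which the tool goes at most 62.5 mm and 10.7 degrees, less where a joint would pass 70% of its speed; a pose out of reach is approached as far as the arm can. A call with a number of a shift or a turn outside -1 to 1 is refused whole. A call with a gripper value outside its range is refused whole. The fingers move at their own pace and stop on an object; "newtons" is the grip in N (left out, the last holds). Time passes only in rows, so rows that do not move let the fingers close. It gives the time, the measured TCP pose, the force and the opening at its end, in the units of the state.
- manip.read_state(): the state, without advancing time (a new reading comes with each control period).
- manip.capture(name): name is "side" or "top"; returns the picture (400x640x3 uint8, blue, green, red); there is no depth.
- manip.camera_model(name): a dict with "K" (3x3 intrinsics, pixels), "dist" ([k1, k2, p1, p2, k3] as OpenCV has them; the pictures are not rectified), "R" (3x3) and "t" (3): a world point X has camera coordinates R X + t. Camera axes: x right, y down, z forward; pixel columns grow to the right and rows downward; lengths in m; the calibration is good to about 2 mm. A picture is of the moment at which its call begins. camera_model takes no time and is no camera call.
- manip.sign_off(): hands the job in, once; it reports no verdict.
The state is a dict: "clock": time; "qpos": joint angles; "qvel": joint speeds; "joint_torque": joint torques, N m; "tcp_pos": TCP position; "orientation": TCP orientation; "wrist_force": force on the tool from outside, world axes, zero at the start; "torque": the same for the moment, N m; "finger_gap": finger opening in m.
Only numpy, scipy, OpenCV 4.12 (cv2) and the standard library are available. Lean on these libraries where they do the work, as an engineer would, in place of code of your own. Each camera call takes 0.05 s, during which the arm holds its last target.

### The job

Put the double lid on the open tin of red wall plugs: pick both lids up together by the yellow knob of the clear inner lid, lower them onto the red-plug tin until the inner lid sits fully home, and let go of the knob. Then take the blue outer lid by its black collar and lift it off alone, level, about 12 cm up, so that the inner lid stays undisturbed in the tin for the customer to see the plugs, and finish while still holding the outer lid up. Lower things gently, never drop the lids or part them before the inner one is home, and leave the tins and everything else on the counter where they stand.

Things in the scene. Friction and masses are not known exactly. Their poses are not given: they have to be found in the camera images.
- inner_lid: Clear inner lid, 100 g. Origin under the centre of its plug, z up: tapered plug 0 to 10 mm (82 mm across at the foot, 91 at the disc), disc 10 to 14 mm (104 mm across), on it an upright round yellow knob to 80 mm (20 mm across, 29 mm at its foot, up to 20 mm). At the start it stands on the counter on its plug. Seated in a tin, its disc rests on the rim and the plug is inside
- inner_knob (a point): Grip point on the axis of the inner lid's yellow knob, 71 mm above the plug's underside, 9 mm below the knob's top; z up. The knob sticks out 32 mm above the outer lid's collar; lifted by the knob, the inner lid carries the outer lid with it. Seated in a tin, this point is 61 mm above the rim
- outer_lid: Blue outer lid, 140 g. Origin at the centre of its plate's underside, z up: plate 120 mm across, 3 mm thick, skirt hanging 9 mm below it, in the middle an upright round black collar to 34 mm, 44 mm across, bore 32 mm. It lies loose on the inner lid's disc (origin 14 mm above the inner lid's), centred by the knob's foot with 1.5 mm of play, and lifts straight off
- outer_collar (a point): Point on the axis of the outer lid's black collar, about half-way up the collar: 15 mm above the plate's top, 16 mm below the collar's top; z up. While the lids are nested it is 39 mm below the knob's grip point, and the yellow knob passes up through the collar
- tin_red_rim (a point): Centre of the mouth, at rim height, of the tin of RED wall plugs: open round steel tin, 104 mm across, 98 mm inside, 70 mm tall, with a white band, red plugs filling it up to 20 mm below the rim; loose on the counter, 600 g. z axis up
- tin_grey_rim (a point): Centre of the mouth, at rim height, of the other tin, same size and make, with GREY wall plugs; to be left open and alone. z axis up
- spray_can: green spray can with a white cap, 58 mm across, 119 mm tall, standing; origin under its centre; bystander
- paint_pot: white and orange paint pot, 80 mm across, 72 mm tall, standing; origin under its centre; bystander
- tape_roll: yellow roll of masking tape lying flat, 96 mm across, 25 mm tall; origin under its centre; bystander
- paint_brush: paint brush with a red handle lying on the counter; bystander
- screwdriver: screwdriver with an orange handle lying on the counter near the robot; bystander
- filler_jar: jar with a red cap, 64 mm across, 85 mm tall, standing; origin under its centre; bystander
There are look-alikes about, which are no part of the job. What is meant by the outer_lid is not orange or purple, and is the smaller of those in its own colour.

How it is judged (in metres and radians):
On the way, in this order (a step that is already met when the one before it is completed fails the run):
1. both lids are lifted off the counter together by the knob (height (world z) of inner_knob above 0.1 m and z of outer_collar in the frame of inner_knob below -0.034 m and contact force between the fingers and inner_lid above 0.5 N), for 0.1 s.
2. the nested lids sit home on the red-plug tin and the knob is let go (z of inner_knob in the frame of tin_red_rim between 0.057 and 0.0645 m and horizontal distance between inner_knob and tin_red_rim below 0.009 m and angle between inner_knob's own z axis and vertical below 0.06 rad and z of outer_collar in the frame of inner_knob below -0.034 m and contact force between the fingers and inner_lid below 0.3 N), for 0.2 s.
At the end, for the whole second after the job is handed in: Inner lid home in the red-plug tin (3.5 mm in height, 9 mm off centre, 0.06 rad tilt), untouched by the fingers; tin upright; outer lid held still by the fingers, 80 mm or more above where it lay, tilted under 0.2 rad, touching neither lid nor tin (z of inner_knob in the frame of tin_red_rim between 0.057 and 0.0645 m and horizontal distance between inner_knob and tin_red_rim below 0.009 m and angle between each of inner_knob, tin_red_rim's own z axis and vertical below 0.06 rad and z of outer_collar in the frame of tin_red_rim above 0.102 m and angle between outer_collar's own z axis and vertical below 0.2 rad and contact force between the fingers and outer_lid above 1 N and contact force between the fingers and inner_lid below 0.3 N and contact force between outer_lid and inner_lid below 0.2 N and contact force between outer_lid and tin_red below 0.2 N and contact force between outer_lid and tin_grey below 0.2 N and linear speed of outer_lid below 0.03 m/s and linear speed of inner_lid below 0.02 m/s); the arm keeps its last pose, push and grip.
It fails at once if the lids part (by more than 12 mm) while the inner lid is not home in the red-plug tin (z of outer_collar in the frame of inner_knob above -0.027 m and not (z of inner_knob in the frame of tin_red_rim between 0.057 and 0.0645 m and horizontal distance between inner_knob and tin_red_rim below 0.009 m and angle between inner_knob's own z axis and vertical below 0.06 rad)).
It fails at once if the lids are let fall from above the tin (let go more than 8 mm above their seat) (z of inner_knob in the frame of tin_red_rim above 0.069 m and horizontal distance between inner_knob and tin_red_rim below 0.06 m and contact force between the fingers and inner_lid below 0.05 N and contact force between inner_lid and tin_red below 0.05 N).
It fails at once if the red-plug tin is shoved more than 30 mm or tipped (distance of tin_red_rim from where it was at the start of the episode above 0.03 m or angle between tin_red_rim's own z axis and vertical above 0.25 rad).
It fails at once if another thing on the counter is moved more than 30 mm (distance of any of tin_grey_rim, spray_can, paint_pot, tape_roll, paint_brush, screwdriver, filler_jar from where it was at the start of the episode above 0.03 m).
It also fails if it takes over 51 s, if anything falls off the work surface, if the arm or the gripper's body presses on something with over 40 N, if the wrist force passes 120 N, or if a joint passes its speed limit or range.

## Working session

There is one attempt and no reset: what is moved stays moved. The work goes in short steps, Python scripts to look and compute and a tool call to move; the robot and the scene stay as the last step left them, time stands still between calls to the robot, and variables do not carry over. Pictures are saved under pics/ and viewed, and the job is handed in when it is done.

Besides the shell and the picture viewer there is one more tool, called after "Request:" as name([rows], argument=value, ...), one row to a line, values as JSON. drive_tool: Moves the arm, as the interface text tells. Scaled input: -1 to 1 covers 0.2 m each way for a shift and pi/4 rad each way for a turn. Its arguments: {"type":"object","properties":{"moves":{"type":"array"},"newtons":{"type":"number"}},"required":["moves"]}

```bash
mkdir -p pics
python3 - <<'E'
from rig import manip
import cv2
print(manip.read_state(), manip.grip_depth)
for n in("side","top"):
    cv2.imwrite(f"pics/{n}0.png",manip.capture(n)); print(n,manip.camera_model(n))
E
```

```text
{'clock': 0.0, 'qpos': array([-81.36582678,  27.37333043,   1.27941756,  89.17625757,
        -0.65778821,  63.56004066,  -4.7621802 ]), 'qvel': array([-0.04412909,  0.05194047,  0.07505414, -0.09817812, -0.01245706,
        0.00556303,  0.00383322]), 'joint_torque': array([-8.08181030e-04, -5.82835400e+01,  1.53422020e+00, -2.72605115e+01,
       -5.43736678e-02,  1.69080117e-02,  1.52423695e-04]), 'tcp_pos': array([0.17260415, 0.65193927, 0.22172555]), 'orientation': array([-1.79898046e+02,  8.25497971e-03,  1.65173506e+02]), 'wrist_force': array([-0.06766602, -0.82360276,  0.18804282]), 'torque': array([-0.03140297,  0.00123337,  0.01909972]), 'finger_gap': 0.08762335210921018} 0.0187
side {'K': array([[486.15861004,   0.        , 325.948143  ],
       [  0.        , 486.15861004, 206.49687587],
       [  0.        ,   0.        ,   1.        ]]), 'dist': array([-0.14705688,  0.        ,  0.        ,  0.        ,  0.        ]), 'R': array([[ 0.89718766, -0.44100934, -0.02377113],
       [-0.25245866, -0.46795007, -0.84692819],
       [ 0.36237954,  0.76585475, -0.53117565]]), 't': array([-0.43857411,  0.15061331,  1.57878584])}
top {'K': array([[397.7078284 ,   0.        , 316.22659157],
       [  0.        , 397.7078284 , 201.05036155],
       [  0.        ,   0.        ,   1.        ]]), 'dist': array([0.00321531, 0.        , 0.        , 0.        , 0.        ]), 'R': array([[-0.00348812, -0.99986866, -0.01582681],
       [-0.99271273,  0.00536872, -0.12038523],
       [ 0.12045439,  0.01529156, -0.99260108]]), 't': array([-0.02472659,  0.45471391,  1.26177481])}
```

View pics/side0.png

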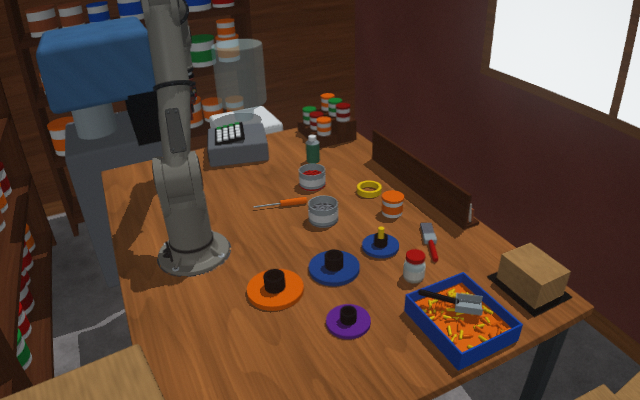

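View pics/top0.png

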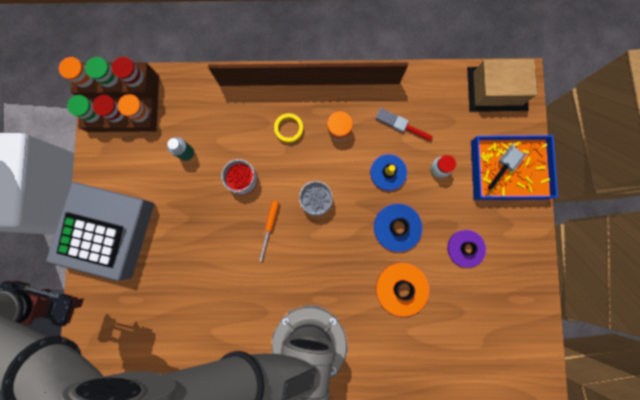

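The top view shows the nested blue lid with the yellow knob at about (390,171), the red tin at (240,177), the grey tin at (316,198) and the spray can at (180,149). Next I measure them.

```bash
cat > h.py <<'E'
import cv2, numpy as np
from rig import manip
def ray(n,px):
    m=manip.camera_model(n); u=cv2.undistortPoints(np.array([[px]],float),m["K"],m["dist"])[0,0]
    R,t=m["R"],m["t"]; return -R.T@t, R.T@np.array([u[0],u[1],1])
def plane(n,px,z):
    o,d=ray(n,px); return o+d*(z-o[2])/d[2]
def two(pa,pb):
    o1,d1=ray("side",pa);o2,d2=ray("top",pb);d1/=np.linalg.norm(d1);d2/=np.linalg.norm(d2)
    s=np.linalg.lstsq(np.c_[d1,-d2],o2-o1,rcond=None)[0]
    a,b=o1+d1*s[0],o2+d2*s[1]; return (a+b)/2,np.linalg.norm(a-b)
def proj(n,X):
    m=manip.camera_model(n); return cv2.projectPoints(np.array([X],float),cv2.Rodrigues(m["R"])[0],m["t"],m["K"],m["dist"])[0][0,0]
def blobs(im,lo,hi,roi,amin=8):
    h=cv2.cvtColor(im,cv2.COLOR_BGR2HSV); m=cv2.inRange(h,np.array(lo),np.array(hi)); k=np.zeros_like(m)
    x0,y0,x1,y1=roi; k[y0:y1,x0:x1]=m[y0:y1,x0:x1]
    n,l,s,c=cv2.connectedComponentsWithStats(k)
    return [(s[i].tolist(),c[i].round(2).tolist()) for i in range(1,n) if s[i][4]>=amin],k
E
python3 - <<'E'
from h import *
S=cv2.imread("pics/side0.png");T=cv2.imread("pics/top0.png")
y=([20,120,100],[35,255,255]); b=([100,130,50],[125,255,255]); r=([0,150,60],[8,255,255])
print("knob",blobs(S,*y,(365,215,400,260))[0],blobs(T,*y,(370,150,410,195))[0])
print("blue",blobs(S,*b,(355,225,405,262))[0],blobs(T,*b,(365,150,410,195))[0])
print("red",blobs(S,*r,(290,155,335,195))[0],blobs(T,*r,(215,155,265,200))[0])
cv2.imwrite("pics/z1.png",np.hstack([cv2.resize(T[150:205,365:415],None,fx=8,fy=8,interpolation=2),cv2.resize(T[150:205,215:265],None,fx=8,fy=8,interpolation=2)]))
cv2.imwrite("pics/z2.png",np.hstack([cv2.resize(S[215:265,355:405],None,fx=8,fy=8,interpolation=2),cv2.resize(S[150:200,288:338],None,fx=8,fy=8,interpolation=2)]))
E
```

```text
knob [([378, 226, 6, 13, 71], [380.54, 232.15])] [([386, 165, 10, 9, 70], [390.39, 168.96])]
blue [([362, 234, 37, 24, 514], [380.17, 246.95]), ([355, 258, 3, 4, 8], [355.62, 259.88])] [([371, 155, 36, 35, 835], [388.0, 172.45])]
red [([303, 170, 18, 5, 64], [311.48, 172.25]), ([300, 186, 25, 5, 35], [311.66, 188.71])] [([226, 164, 27, 26, 519], [238.55, 176.07])]
```

View pics/z1.png

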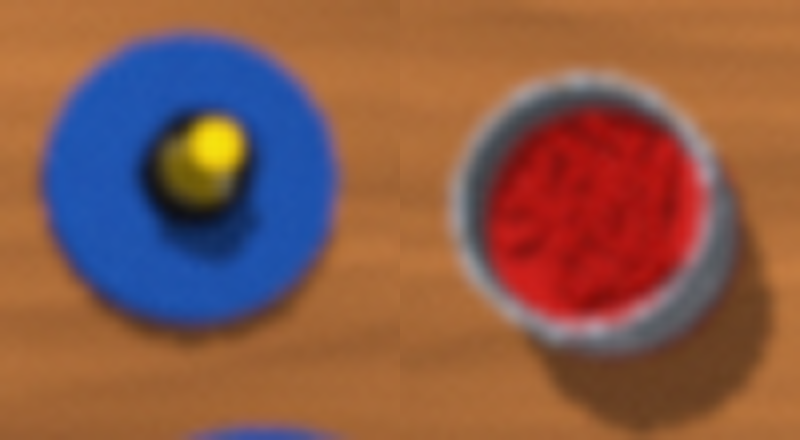

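View pics/z2.png

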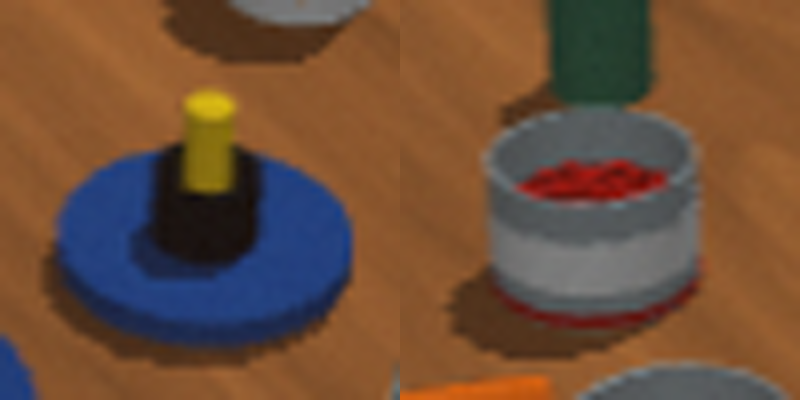

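Run:
```python
from h import *
print("knobtop top",plane("top",(391.7,167.4),.08),"side",plane("side",(380.8,227.7),.08),two((380.8,227.7),(391.7,167.4)))
# blue plate: fit circle of contour points cast onto z=.017
T=cv2.imread("pics/top0.png")
_,k=blobs(T,[100,130,50],[125,255,255],(365,150,410,195))
c=max(cv2.findContours(k,0,1)[0],key=cv2.contourArea)[:,0]
P=np.array([plane("top",p,.0155)[:2] for p in c.astype(float)],np.float32)
print("plate",cv2.fitEllipse(P))
print("rim top",plane("top",(237.4,175.6),.07),"side",plane("side",(311.4,169.2),.07),two((311.4,169.2),(237.4,175.6)))
S=cv2.imread("pics/side0.png")
# ray outer rim edges top view: grey mask
h=cv2.cvtColor(T,cv2.COLOR_BGR2HSV)
m=((h[...,1]<70)&(h[...,2]>60)).astype(np.uint8)*255
for nm,roi in(("red",(215,152,265,205)),("grey",(292,175,342,225))):
    k=np.zeros_like(m);x0,y0,x1,y1=roi;k[y0:y1,x0:x1]=m[y0:y1,x0:x1]
    c=max(cv2.findContours(k,0,1)[0],key=cv2.contourArea)[:,0]
    print(nm,c.min(0),c.max(0))
    P=np.array([plane("top",p,.07)[:2] for p in c.astype(float)],np.float32); print(cv2.fitEllipse(P), P.min(0),P.max(0))
print("grey",plane("top",(315.5,197),.07), "can",plane("top",(175,145),.119),"base",plane("side",(313,162),0),"pot",plane("top",(340,123),.072),"tape",plane("top",(289,128),.025),"jar",plane("top",(447,163),.085),"screw",plane("top",(275,203),.02),plane("top",(263,260),.01))
```

```text
knobtop top [ 0.55301548 -0.26417716  0.08      ] side [ 0.55398052 -0.26508677  0.08      ] (array([ 0.5536744 , -0.26450762,  0.07955868]), np.float64(0.001202216027261472))
plate ((0.5508949160575867, -0.26384514570236206), (0.11275027692317963, 0.11507827043533325), 74.31180572509766)
rim top [0.53195964 0.22199246 0.07      ] side [0.53477967 0.21896598 0.07      ] (array([0.53396825, 0.22168695, 0.06862982]), np.float64(0.0036838644547367906))
red [221 159] [256 193]
((0.5294135212898254, 0.21740582585334778), (0.10262243449687958, 0.11581682413816452), 138.17633056640625) [0.4761673  0.16264161] [0.5856439  0.27425236]
grey [299 181] [331 215]
((0.4589977264404297, -0.025123219937086105), (0.10095187276601791, 0.1075894832611084), 97.03136444091797) [ 0.40553573 -0.07389569] [0.5131048  0.02661902]
grey [ 0.4622259 -0.0251708  0.07     ] can [0.61957335 0.40589733 0.119     ] base [6.22409049e-01 3.99358372e-01 1.11022302e-16] pot [ 0.70039778 -0.10441213  0.072     ] tape [0.69997984 0.06295202 0.025     ] jar [ 0.56473351 -0.43527584  0.085     ] screw [0.44980182 0.10792322 0.02      ] [0.2656281 0.1463065 0.01     ]
```

Request:
drive_tool([
  {"angular": [0,0,-0.165],"slide": [0,0,0],"hand": 1},
  {"angular": [0,0,-0.165],"slide": [0,0,0],"hand": 1},
  {"angular": [0,0,0],"slide": [0,0,0],"hand": 1},
], newtons=20)

```text
clock: 0.48
tcp_pos: [0.1727, 0.6522, 0.2222]
orientation: [-180.0, -0.0, 180.0]
wrist_force: [0.6, 0.1, 0.1]
finger_gap: 0.0877
```

Run:
```python
from h import *
S=cv2.imread("pics/side0.png");T=cv2.imread("pics/top0.png")
a=cv2.resize(T[152:202,215:265],None,fx=12,fy=12,interpolation=cv2.INTER_CUBIC)
cv2.imwrite("pics/z3.png",a)
b=cv2.resize(S[155:205,290:340],None,fx=12,fy=12,interpolation=cv2.INTER_CUBIC)
cv2.imwrite("pics/z4.png",b)
```

```text
(no output)
```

View pics/z3.png

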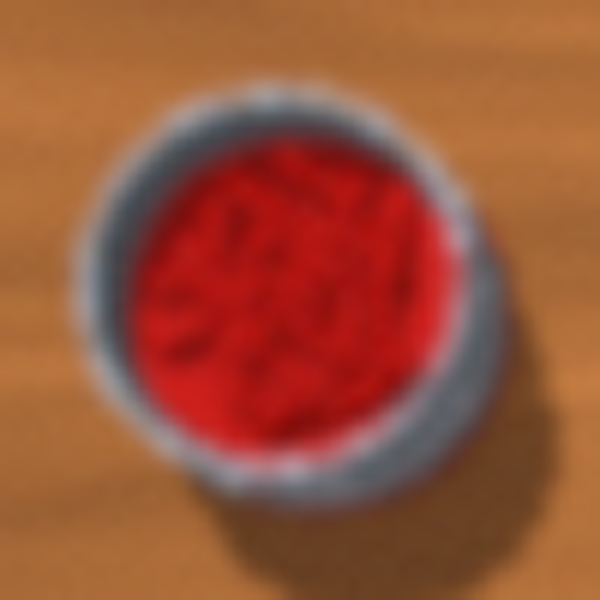

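View pics/z4.png

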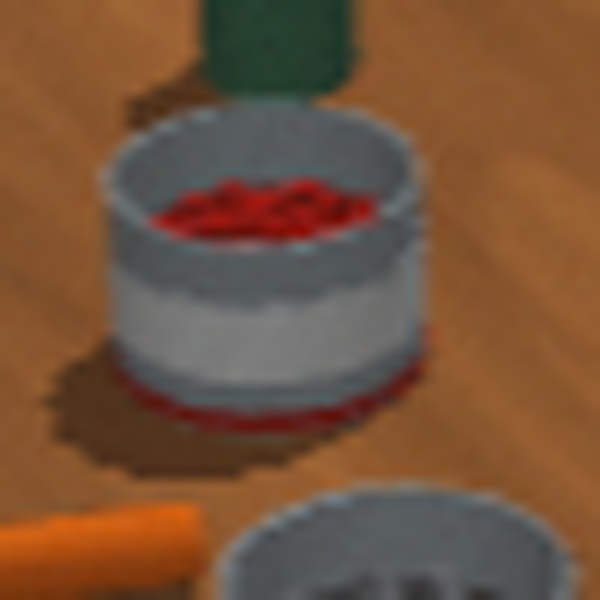

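Request:
drive_tool([
  {"angular": [0,0,0],"slide": [-0.2,-0.125,0],"hand": 1},
  {"angular": [0,0,0],"slide": [-0.2,-0.125,0],"hand": 1},
  {"angular": [0,0,0],"slide": [-0.2,-0.125,0],"hand": 1},
  {"angular": [0,0,0],"slide": [-0.2,-0.125,0],"hand": 1},
  {"angular": [0,0,0],"slide": [-0.2,-0.125,0],"hand": 1},
  {"angular": [0,0,0],"slide": [-0.2,-0.125,0],"hand": 1},
  {"angular": [0,0,0],"slide": [-0.2,-0.125,0],"hand": 1},
  {"angular": [0,0,0],"slide": [-0.2,-0.125,0],"hand": 1},
])

```text
clock: 1.48
tcp_pos: [0.4939, 0.4517, 0.2225]
orientation: [-180.0, -0.0, 179.8]
wrist_force: [0.6, 0.7, 0.0]
finger_gap: 0.0877
```

Request:
drive_tool([
  {"angular": [0,0,0],"slide": [0,-0.2,0],"hand": 1},
  {"angular": [0,0,0],"slide": [0,-0.2,0],"hand": 1},
  {"angular": [0,0,0],"slide": [0,-0.2,0],"hand": 1},
  {"angular": [0,0,0],"slide": [0,-0.2,0],"hand": 1},
  {"angular": [0,0,0],"slide": [0,-0.2,0],"hand": 1},
  {"angular": [0,0,0],"slide": [0,-0.2,0],"hand": 1},
  {"angular": [0,0,0],"slide": [0,-0.2,0],"hand": 1},
  {"angular": [0,0,0],"slide": [0,-0.2,0],"hand": 1},
])

```text
clock: 2.48
tcp_pos: [0.4927, 0.1313, 0.2227]
orientation: [180.0, 0.0, 179.8]
wrist_force: [0.3, -0.6, -0.1]
finger_gap: 0.0878
```

Request:
drive_tool([
  {"angular": [0,0,0],"slide": [0,-0.2,0],"hand": 1},
  {"angular": [0,0,0],"slide": [0,-0.2,0],"hand": 1},
  {"angular": [0,0,0],"slide": [0,-0.2,0],"hand": 1},
  {"angular": [0,0,0],"slide": [0,-0.2,0],"hand": 1},
  {"angular": [0,0,0],"slide": [0,-0.2,0],"hand": 1},
  {"angular": [0,0,0],"slide": [0,-0.2,0],"hand": 1},
  {"angular": [0,0,0],"slide": [0,0,0],"hand": 1},
  {"angular": [0,0,0],"slide": [0,0,0],"hand": 1},
])

```text
clock: 3.48
tcp_pos: [0.493, -0.1065, 0.2225]
orientation: [180.0, -0.0, 180.0]
wrist_force: [1.1, 0.3, -0.1]
finger_gap: 0.088
```

Request:
drive_tool([
  {"angular": [0,0,0],"slide": [-0.06,-0.158,0.05],"hand": 0.5},
  {"angular": [0,0,0],"slide": [-0.06,-0.158,0.1],"hand": 0.5},
  {"angular": [0,0,0],"slide": [-0.06,-0.158,0.1],"hand": 0.5},
  {"angular": [0,0,0],"slide": [-0.06,-0.158,0.1],"hand": 0.3},
  {"angular": [0,0,0],"slide": [-0.063,-0.158,0.1],"hand": 0.3},
  {"angular": [0,0,0],"slide": [0,0,0.08],"hand": 0.3},
  {"angular": [0,0,0],"slide": [0,0,0],"hand": 0.3},
  {"angular": [0,0,0],"slide": [0,0,0],"hand": 0.3},
])

```text
clock: 4.47
tcp_pos: [0.5542, -0.2635, 0.1171]
orientation: [180.0, 0.0, -179.9]
wrist_force: [-0.8, 0.3, 1.0]
finger_gap: 0.0568
```

Run:
```python
from h import *
S=manip.capture("side");T=manip.capture("top")
s=manip.read_state();print(s["tcp_pos"],s["finger_gap"],s["clock"],s["qpos"].round())
cv2.imwrite("pics/z5.png",np.hstack([cv2.resize(S[195:275,340:420],None,fx=5,fy=5,interpolation=2),cv2.resize(T[130:210,350:430],None,fx=5,fy=5,interpolation=2)]))
```

```text
[ 0.55432563 -0.26426341  0.11759359] 0.05723044224211845 4.575 [  5.  29.  20. 104. -13.  49. 121.]
```

View pics/z5.png

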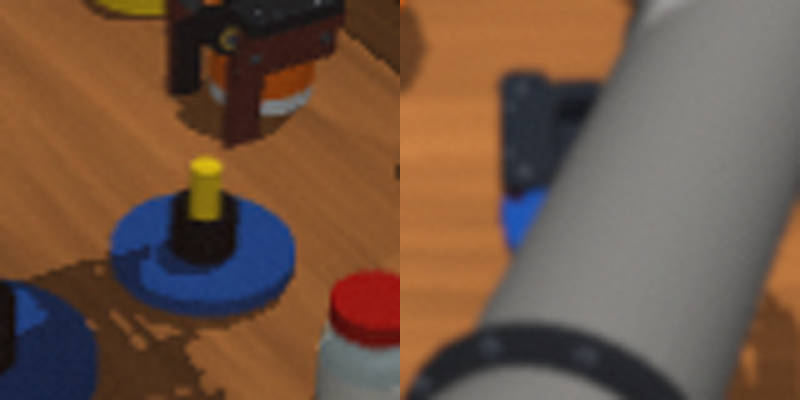

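The side view shows the knob top at about (381,228), centred between and below the fingertips, with clearance. Descending and closing.

Request:
drive_tool([
  {"angular": [0,0,0],"slide": [0,0,0.08],"hand": 0.3},
  {"angular": [0,0,0],"slide": [0,0,0.08],"hand": 0.3},
  {"angular": [0,0,0],"slide": [0,0,0.08],"hand": 0.3},
  {"angular": [0,0,0],"slide": [0,0,0.05],"hand": 0.3},
  {"angular": [0,0,0],"slide": [0,0,0.025],"hand": 0.3},
  {"angular": [0,0,0],"slide": [0,0,0],"hand": 0.3},
  {"angular": [0,0,0],"slide": [0,0,0],"hand": 0.3},
])

```text
clock: 5.45
tcp_pos: [0.554, -0.2656, 0.0541]
orientation: [-180.0, 0.0, -180.0]
wrist_force: [0.2, -0.3, -0.3]
finger_gap: 0.0571
```

Request:
drive_tool([
  {"angular": [0,0,0],"slide": [0,0,0],"hand": -0.2},
  {"angular": [0,0,0],"slide": [0,0,0],"hand": -0.4},
  {"angular": [0,0,0],"slide": [0,0,0],"hand": -0.5},
  {"angular": [0,0,0],"slide": [0,0,0],"hand": -1},
  {"angular": [0,0,0],"slide": [0,0,0],"hand": -1},
  {"angular": [0,0,0],"slide": [0,0,0],"hand": -1},
], newtons=20)

```text
clock: 6.2
tcp_pos: [0.5537, -0.2649, 0.0536]
orientation: [180.0, -0.0, -180.0]
wrist_force: [-0.9, 0.9, 0.9]
finger_gap: 0.0196
```

Request:
drive_tool([
  {"angular": [0,0,0],"slide": [0,0,0],"hand": -1},
  {"angular": [0,0,0],"slide": [0,0,-0.03],"hand": -1},
  {"angular": [0,0,0],"slide": [0,0,-0.06],"hand": -1},
  {"angular": [0,0,0],"slide": [0,0,-0.1],"hand": -1},
  {"angular": [0,0,0],"slide": [0,0,-0.13],"hand": -1},
  {"angular": [0,0,0],"slide": [0,0,-0.13],"hand": -1},
  {"angular": [0,0,0],"slide": [0,0,-0.1],"hand": -1},
  {"angular": [0,0,0],"slide": [0,0,-0.05],"hand": -1},
], newtons=30)

```text
clock: 7.2
tcp_pos: [0.5543, -0.2659, 0.1761]
orientation: [-179.9, 0.2, -180.0]
wrist_force: [0.5, -0.3, -2.2]
finger_gap: 0.0193
```

Run:
```python
from h import *
S=manip.capture("side")
s=manip.read_state();print(s["tcp_pos"],s["finger_gap"],s["wrist_force"])
cv2.imwrite("pics/z6.png",cv2.resize(S[120:270,310:460],None,fx=4,fy=4,interpolation=2))
```

```text
[ 0.55458693 -0.26597915  0.17658968] 0.019391832936142057 [ 0.49731486 -1.11707807 -1.06073365]
```

View pics/z6.png

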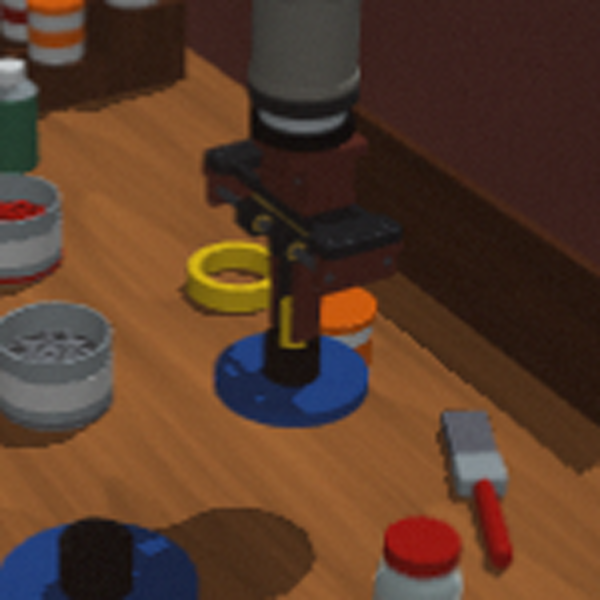

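Both lids hang level from the knob, with the blue plate at about (383,214). Carrying them to the red tin.

Request:
drive_tool([
  {"angular": [0,0,0],"slide": [0,0.05,0],"hand": -1},
  {"angular": [0,0,0],"slide": [0,0.1,0],"hand": -1},
  {"angular": [0,0,0],"slide": [0,0.15,0],"hand": -1},
  {"angular": [0,0,0],"slide": [0,0.15,0],"hand": -1},
  {"angular": [0,0,0],"slide": [0,0.15,0],"hand": -1},
  {"angular": [0,0,0],"slide": [0,0.15,0],"hand": -1},
  {"angular": [0,0,0],"slide": [0,0.15,0],"hand": -1},
  {"angular": [0,0,0],"slide": [0,0.15,0],"hand": -1},
])

```text
clock: 8.25
tcp_pos: [0.5526, -0.0525, 0.1728]
orientation: [180.0, -0.1, -179.9]
wrist_force: [0.8, -0.3, -2.7]
finger_gap: 0.0193
```

Request:
drive_tool([
  {"angular": [0,0,0],"slide": [0.02,0.15,0],"hand": -1},
  {"angular": [0,0,0],"slide": [0.02,0.15,0],"hand": -1},
  {"angular": [0,0,0],"slide": [0.02,0.15,0],"hand": -1},
  {"angular": [0,0,0],"slide": [0.02,0.15,0],"hand": -1},
  {"angular": [0,0,0],"slide": [0.02,0.15,0],"hand": -1},
  {"angular": [0,0,0],"slide": [0,0.15,0],"hand": -1},
  {"angular": [0,0,0],"slide": [0,0.15,0],"hand": -1},
  {"angular": [0,0,0],"slide": [0,0.15,0],"hand": -1},
])

```text
clock: 9.25
tcp_pos: [0.5318, 0.187, 0.1728]
orientation: [-180.0, -0.1, -179.9]
wrist_force: [0.3, -0.0, -2.5]
finger_gap: 0.0194
```

Request:
drive_tool([
  {"angular": [0,0,0],"slide": [0,0.1,0],"hand": -1},
  {"angular": [0,0,0],"slide": [0,0.05,0],"hand": -1},
  {"angular": [0,0,0],"slide": [0,0,0],"hand": -1},
  {"angular": [0,0,0],"slide": [0,0,0],"hand": -1},
])

```text
clock: 9.75
tcp_pos: [0.5336, 0.2133, 0.1736]
orientation: [-180.0, -0.0, 179.9]
wrist_force: [0.0, 0.5, -2.0]
finger_gap: 0.0194
```

Run:
```python
from h import *
S=manip.capture("side");T=manip.capture("top")
s=manip.read_state();print(s["tcp_pos"],s["orientation"],s["finger_gap"],s["clock"])
cv2.imwrite("pics/s7.png",S)
cv2.imwrite("pics/z7.png",np.hstack([cv2.resize(S[110:210,260:360],None,fx=4,fy=4,interpolation=2),cv2.resize(T[120:220,190:290],None,fx=4,fy=4,interpolation=2)]))
```

```text
[0.53368908 0.21334157 0.17368786] [-1.79974338e+02 -5.14304207e-04  1.79913896e+02] 0.019419888001371406 9.85
```

View pics/z7.png

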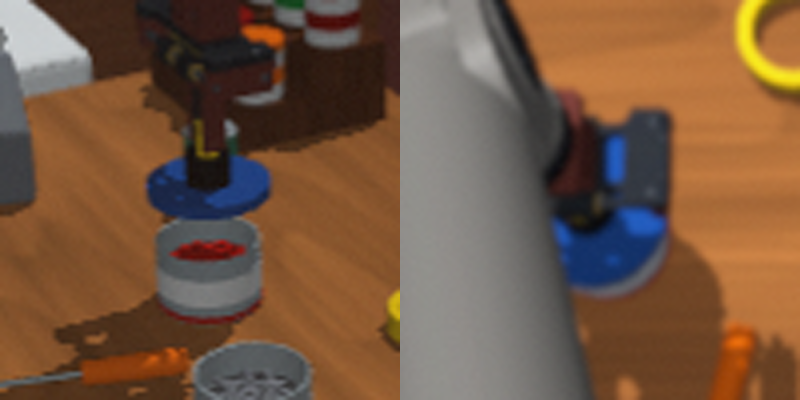

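Run:
```python
from h import *
S=cv2.imread("pics/s7.png");S0=cv2.imread("pics/side0.png")
_,k=blobs(S,[100,110,40],[125,255,255],(290,140,335,168))
c=np.vstack(cv2.findContours(k,0,1)[0]);h=cv2.convexHull(c)[:,0]; print(h.min(0),h.max(0))
# edges left/right of plate -> x centre; compare with projection of plate circle at commanded pose
def circ(z,r,x,y): 
    a=np.linspace(0,2*np.pi,360); return np.array([proj("side",(x+r*np.cos(t),y+r*np.sin(t),z)) for t in a])
x,y,z=.5337,.2134,.1737-.0536
A=np.vstack([circ(z+.017,.06,x,y),circ(z+.005,.06,x,y)]);print("exp",A.min(0),A.max(0))
# tin, from side
B=circ(.07,.052,.534,.2205);print("rim exp",B.min(0),B.max(0))
C=circ(0,.052,.534,.2205);print("base exp",C.min(0),C.max(0))
# pickup check
A=np.vstack([circ(.017,.06,.5537,-.2649),circ(.005,.06,.5537,-.2649)]);print("pick exp",A.min(0),A.max(0))
a=cv2.resize(S[138:198,285:345],None,fx=10,fy=10,interpolation=2);cv2.imwrite("pics/z8.png",a)
```

```text
[297 149] [326 164]
exp [295.44644199 147.68882528] [326.76717361 164.2998715 ]
rim exp [297.79871183 163.04894916] [324.31564853 175.41161429]
base exp [298.7384978  178.34310378] [324.7627298  191.19419403]
pick exp [361.33014234 233.02144492] [398.58431536 258.16478879]
```

View pics/z8.png

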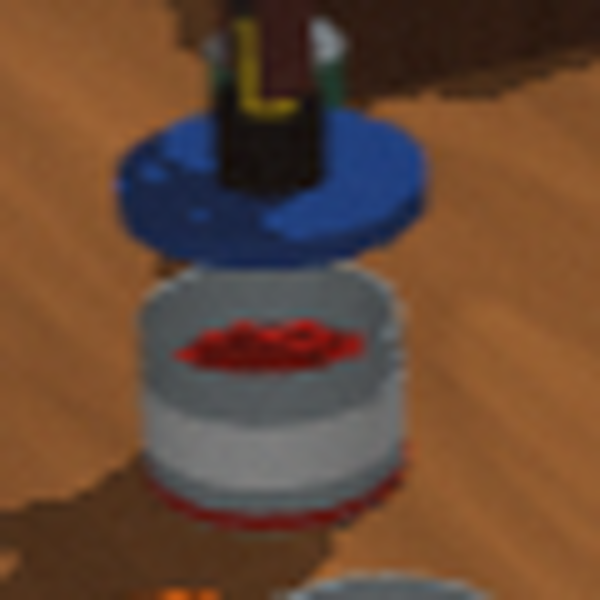

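Request:
drive_tool([
  {"angular": [0,0,0],"slide": [-0.007,0.045,0],"hand": -1},
  {"angular": [0,0,0],"slide": [0,0,0.04],"hand": -1},
  {"angular": [0,0,0],"slide": [0,0,0.06],"hand": -1},
  {"angular": [0,0,0],"slide": [0,0,0.06],"hand": -1},
  {"angular": [0,0,0],"slide": [0,0,0.04],"hand": -1},
  {"angular": [0,0,0],"slide": [0,0,0],"hand": -1},
  {"angular": [0,0,0],"slide": [0,0,0],"hand": -1},
])

```text
clock: 10.72
tcp_pos: [0.5352, 0.2237, 0.1339]
orientation: [180.0, 0.0, -180.0]
wrist_force: [-0.6, 0.0, -2.2]
finger_gap: 0.0196
```

Run:
```python
from h import *
S=manip.capture("side");T=manip.capture("top")
s=manip.read_state();print(s["tcp_pos"],s["orientation"],s["finger_gap"],s["clock"],s["wrist_force"])
cv2.imwrite("pics/z9.png",np.hstack([cv2.resize(S[148:198,285:335],None,fx=8,fy=8,interpolation=2),cv2.resize(T[150:200,210:260],None,fx=8,fy=8,interpolation=2)]))
```

```text
[0.53524253 0.22381976 0.13409533] [ 1.79974049e+02  4.45633729e-02 -1.79981718e+02] 0.019399424619007722 10.825 [-0.40975443 -0.61687528 -1.81353568]
```

View pics/z9.png

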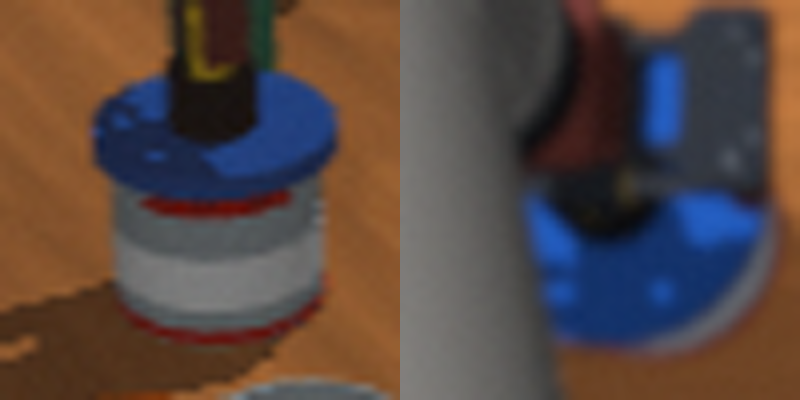

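Plate and tin are centred on each other in the side view: column 311.4 against 311.7. Lowering gently.

Request:
drive_tool([
  {"angular": [0,0,0],"slide": [0,-0.005,0.02],"hand": -1},
  {"angular": [0,0,0],"slide": [0,0,0.02],"hand": -1},
  {"angular": [0,0,0],"slide": [0,0,0.02],"hand": -1},
  {"angular": [0,0,0],"slide": [0,0,0.015],"hand": -1},
  {"angular": [0,0,0],"slide": [0,0,0.01],"hand": -1},
  {"angular": [0,0,0],"slide": [0,0,0],"hand": -1},
  {"angular": [0,0,0],"slide": [0,0,0],"hand": -1},
])

```text
clock: 11.7
tcp_pos: [0.535, 0.2227, 0.1167]
orientation: [180.0, 0.0, -180.0]
wrist_force: [0.2, -0.7, -1.6]
finger_gap: 0.0194
```

Request:
drive_tool([
  {"angular": [0,0,0],"slide": [0,0,0.006],"hand": -1},
  {"angular": [0,0,0],"slide": [0,0,0.005],"hand": -1},
  {"angular": [0,0,0],"slide": [0,0,0.004],"hand": -1},
  {"angular": [0,0,0],"slide": [0,0,0],"hand": -1},
  {"angular": [0,0,0],"slide": [0,0,0],"hand": -1},
])

```text
clock: 12.32
tcp_pos: [0.5349, 0.2226, 0.1137]
orientation: [180.0, -0.0, -180.0]
wrist_force: [-0.4, -0.2, -1.6]
finger_gap: 0.0196
```

Request:
drive_tool([
  {"angular": [0,0,0],"slide": [0,0,0.005],"hand": -1},
  {"angular": [0,0,0],"slide": [0,0,0.003],"hand": -1},
  {"angular": [0,0,0],"slide": [0,0,0],"hand": -1},
  {"angular": [0,0,0],"slide": [0,0,0],"hand": -1},
])

```text
clock: 12.82
tcp_pos: [0.535, 0.2228, 0.1135]
orientation: [180.0, 0.0, -180.0]
wrist_force: [-4.7, -2.0, 9.8]
finger_gap: 0.0192
```

Run:
```python
from h import *
F=[]
for i in range(3):
    S=manip.capture("side");s=manip.read_state();F.append(s["wrist_force"])
print(s["tcp_pos"],np.mean(F,0),s["torque"])
cv2.imwrite("pics/z10.png",cv2.resize(S[148:198,285:335],None,fx=12,fy=12,interpolation=2))
```

```text
[0.53501269 0.2227076  0.1134651 ] [-3.87568978 -1.80384093 10.74066558] [-0.43017509  0.9783776  -0.00875385]
```

View pics/z10.png

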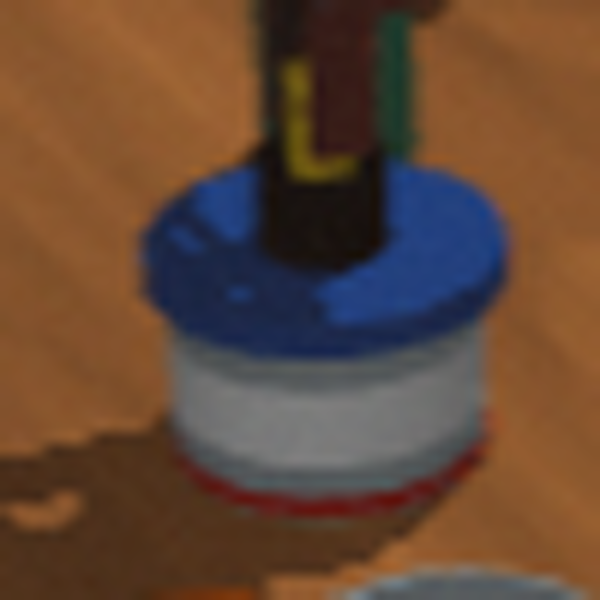

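Contact came at the expected seat height (TCP 0.1135). I ease the press slightly and let go.

Request:
drive_tool([
  {"angular": [0,0,0],"slide": [0,0,-0.003],"hand": -1},
  {"angular": [0,0,0],"slide": [0,0,0],"hand": -1},
  {"angular": [0,0,0],"slide": [0,0,0],"hand": -0.45},
  {"angular": [0,0,0],"slide": [0,0,0],"hand": -0.3},
  {"angular": [0,0,0],"slide": [0,0,0],"hand": 0},
  {"angular": [0,0,0],"slide": [0,0,0],"hand": 0.3},
  {"angular": [0,0,0],"slide": [0,0,0],"hand": 0.6},
  {"angular": [0,0,0],"slide": [0,0,0],"hand": 0.6},
])

```text
clock: 13.98
tcp_pos: [0.5349, 0.2227, 0.1126]
orientation: [-180.0, -0.0, -180.0]
wrist_force: [-0.3, 0.4, 0.2]
finger_gap: 0.0672
```

Run:
```python
from h import *
S=manip.capture("side");T=manip.capture("top");s=manip.read_state()
print(s["tcp_pos"],s["wrist_force"],s["finger_gap"],s["clock"])
cv2.imwrite("pics/s11.png",S)
cv2.imwrite("pics/z11.png",np.hstack([cv2.resize(S[148:198,285:335],None,fx=8,fy=8,interpolation=2),cv2.resize(T[150:200,210:260],None,fx=8,fy=8,interpolation=2)]))
```

```text
[0.53490718 0.22267904 0.1126471 ] [-0.88283296 -0.46969171 -0.24103989] 0.06948354294905805 14.075
```

View pics/z11.png

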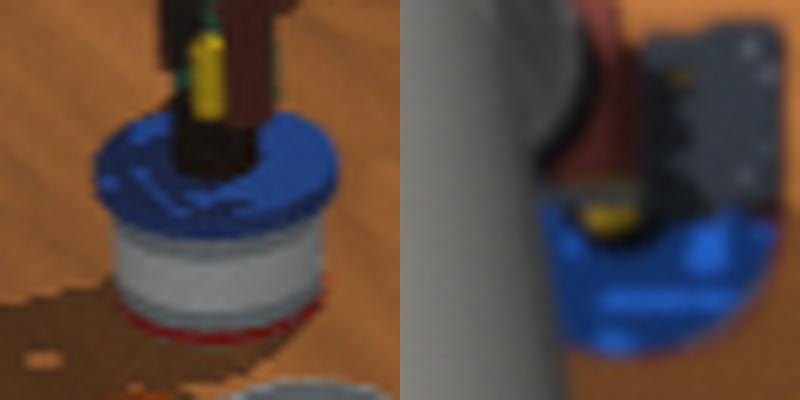

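Run:
```python
from h import *
S=cv2.imread("pics/s11.png")
def circ(z,r,x,y): 
    a=np.linspace(0,2*np.pi,360); return np.array([proj("side",(x+r*np.cos(t),y+r*np.sin(t),z)) for t in a])
for d in(0,.005,.01):
  A=np.vstack([circ(.077+d,.06,.535,.2227),circ(.065+d,.06,.535,.2227)]);print("exp",d,A.min(0),A.max(0), "knobtop",proj("side",(.535,.2227,.14+d)))
_,k=blobs(S,[100,110,40],[125,255,255],(290,155,335,182))
h=np.vstack(cv2.findContours(k,0,1)[0])[:,0];print(h.min(0),h.max(0))
for u in(299,303,307,311,315,319,323):
    c=np.where(k[:,u])[0];print(u,c.max())
print([c.max() for c in [np.where(k[:,u])[0] for u in range(298,326)]])
cv2.imwrite("pics/z12.png",cv2.resize(S[145:195,287:337],None,fx=12,fy=12,interpolation=0))
```

```text
exp 0 [295.67390854 160.31937604] [326.36726591 177.2593111 ] knobtop [310.33945874 152.69303057]
exp 0.005 [295.6029252  159.20562097] [326.337529   176.10989782] knobtop [310.28761503 151.5199295 ]
exp 0.01 [295.53180106 158.0890527 ] [326.30771165 174.95734274] knobtop [310.23565966 150.34377486]
[297 162] [326 177]
299 173
303 176
307 177
311 177
315 177
319 176
323 174
[np.int64(172), np.int64(173), np.int64(175), np.int64(175), np.int64(176), np.int64(176), np.int64(176), np.int64(176), np.int64(177), np.int64(177), np.int64(177), np.int64(177), np.int64(177), np.int64(177), np.int64(177), np.int64(177), np.int64(177), np.int64(177), np.int64(176), np.int64(176), np.int64(176), np.int64(176), np.int64(175), np.int64(175), np.int64(175), np.int64(174), np.int64(173), np.int64(172)]
```

View pics/z12.png

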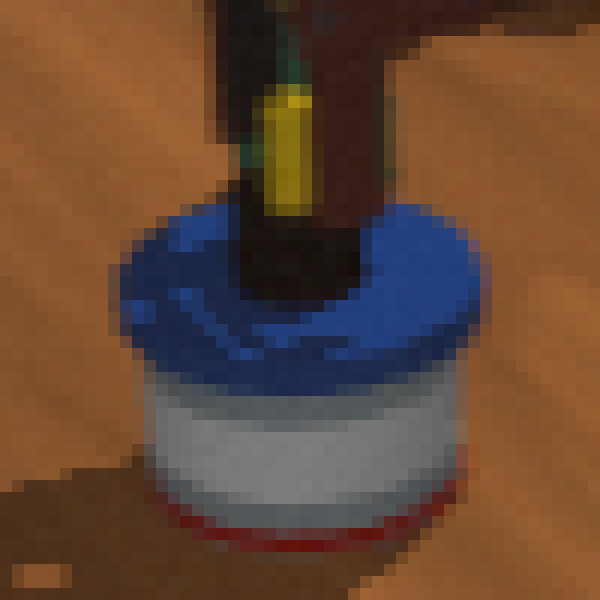

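The skirt bottom is at row 177, which is what the seated height predicts (5 mm high would put it at 176.1, 10 mm at 175), and the plate is level. So the inner lid is home. Next I go down around the collar.

Request:
drive_tool([
  {"angular": [0,0,0],"slide": [0,0,0.03],"hand": 0.6},
  {"angular": [0,0,0],"slide": [0,0,0.04],"hand": 0.6},
  {"angular": [0,0,0],"slide": [0,0,0.04],"hand": 0.6},
  {"angular": [0,0,0],"slide": [0,0,0.03],"hand": 0.6},
  {"angular": [0,0,0],"slide": [0,0,0.015],"hand": 0.6},
  {"angular": [0,0,0],"slide": [0,0,0],"hand": 0.6},
  {"angular": [0,0,0],"slide": [0,0,0],"hand": 0.6},
])

```text
clock: 14.95
tcp_pos: [0.5351, 0.2228, 0.0819]
orientation: [180.0, 0.0, -180.0]
wrist_force: [-0.4, 0.3, 1.0]
finger_gap: 0.0705
```

Request:
drive_tool([
  {"angular": [0,0,0],"slide": [0,0,0],"hand": 0.2},
  {"angular": [0,0,0],"slide": [0,0,0],"hand": 0.1},
  {"angular": [0,0,0],"slide": [0,0,0],"hand": 0.04},
  {"angular": [0,0,0],"slide": [0,0,0],"hand": -0.05},
  {"angular": [0,0,0],"slide": [0,0,0],"hand": -0.2},
  {"angular": [0,0,0],"slide": [0,0,0],"hand": -0.5},
  {"angular": [0,0,0],"slide": [0,0,0],"hand": -0.5},
], newtons=12)

```text
clock: 15.82
tcp_pos: [0.5349, 0.2227, 0.0817]
orientation: [180.0, 0.0, -180.0]
wrist_force: [-0.3, -0.2, 0.4]
finger_gap: 0.0424
```

Run:
```python
from h import *
S=manip.capture("side");s=manip.read_state()
print(s["tcp_pos"],s["wrist_force"],s["torque"],s["finger_gap"],s["clock"])
cv2.imwrite("pics/z13.png",cv2.resize(S[135:195,280:340],None,fx=10,fy=10,interpolation=2))
```

```text
[0.53491589 0.22269909 0.08170476] [ 0.34526429 -0.32681997  1.62062723] [ 0.02797577  0.11244704 -0.01721052] 0.04284039556466207 15.875
```

View pics/z13.png

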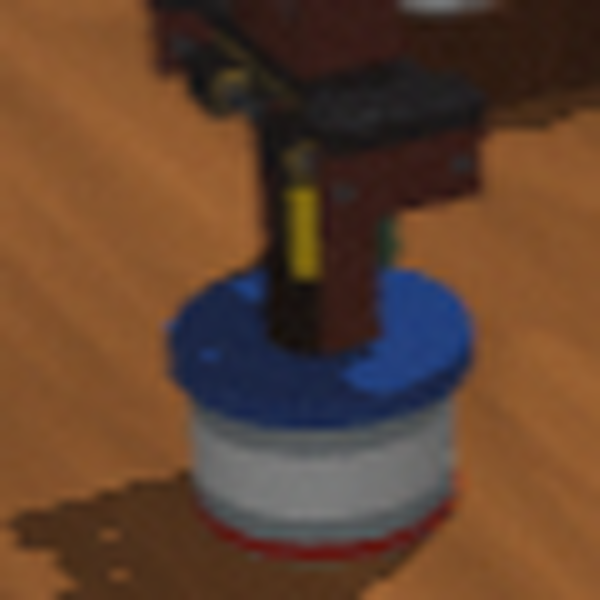

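The fingers hold the collar (gap 43 mm) and the yellow knob stands free between them. Lifting straight up.

Request:
drive_tool([
  {"angular": [0,0,0],"slide": [0,0,0],"hand": -0.5},
  {"angular": [0,0,0],"slide": [0,0,0],"hand": -0.5},
  {"angular": [0,0,0],"slide": [0,0,-0.01],"hand": -0.5},
  {"angular": [0,0,0],"slide": [0,0,-0.02],"hand": -0.5},
  {"angular": [0,0,0],"slide": [0,0,-0.03],"hand": -0.5},
  {"angular": [0,0,0],"slide": [0,0,-0.04],"hand": -0.5},
  {"angular": [0,0,0],"slide": [0,0,-0.05],"hand": -0.5},
  {"angular": [0,0,0],"slide": [0,0,-0.05],"hand": -0.5},
], newtons=20)

```text
clock: 16.88
tcp_pos: [0.535, 0.2227, 0.1226]
orientation: [180.0, 0.0, -180.0]
wrist_force: [1.0, -0.0, -1.3]
finger_gap: 0.0426
```

Request:
drive_tool([
  {"angular": [0,0,0],"slide": [0,0,-0.06],"hand": -0.5},
  {"angular": [0,0,0],"slide": [0,0,-0.08],"hand": -0.5},
  {"angular": [0,0,0],"slide": [0,0,-0.08],"hand": -0.5},
  {"angular": [0,0,0],"slide": [0,0,-0.08],"hand": -0.5},
  {"angular": [0,0,0],"slide": [0,0,-0.07],"hand": -0.5},
  {"angular": [0,0,0],"slide": [0,0,-0.04],"hand": -0.5},
  {"angular": [0,0,0],"slide": [0,0,0],"hand": -0.5},
  {"angular": [0,0,0],"slide": [0,0,0],"hand": -0.5},
])

```text
clock: 17.88
tcp_pos: [0.5345, 0.2225, 0.2031]
orientation: [-180.0, -0.1, -180.0]
wrist_force: [-0.4, -0.1, -1.8]
finger_gap: 0.0426
```

Run:
```python
from h import *
S=manip.capture("side");s=manip.read_state()
print(s["tcp_pos"],s["wrist_force"],s["torque"],s["finger_gap"],s["clock"])
print("knobtop exp",proj("side",(.535,.2227,.14)))
cv2.imwrite("pics/z14.png",cv2.resize(S[100:200,265:365],None,fx=6,fy=6,interpolation=2))
```

```text
[0.53447344 0.22250587 0.20300674] [ 0.46559052  0.71265051 -2.76627506] [ 0.04424989 -0.01881799  0.03708433] 0.042832767769923154 17.925
knobtop exp [310.33945874 152.69303057]
```

View pics/z14.png

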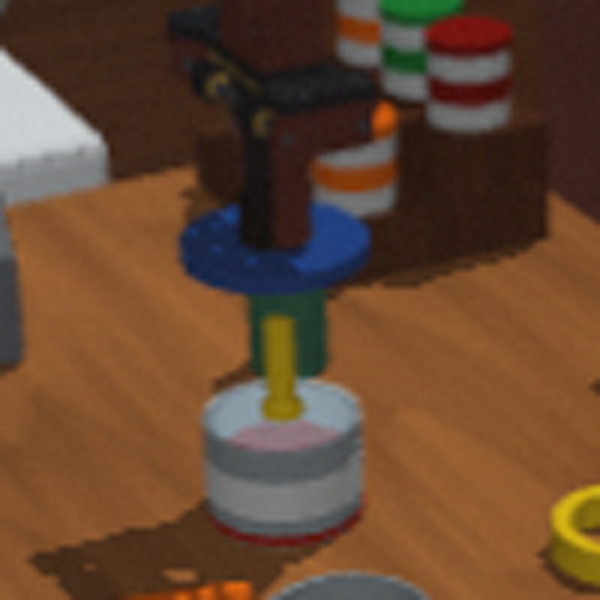

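The blue lid hangs level about 12 cm up. The clear lid sits flat on the red tin, with its knob top at (311,152.6), where the seated position predicts (310.3,152.7) plus the known 0.5 px offset. Settling, then handing in.

Request:
drive_tool([
  {"angular": [0,0,0],"slide": [0,0,0],"hand": -0.5},
  {"angular": [0,0,0],"slide": [0,0,0],"hand": -0.5},
  {"angular": [0,0,0],"slide": [0,0,0],"hand": -0.5},
  {"angular": [0,0,0],"slide": [0,0,0],"hand": -0.5},
])

```text
clock: 18.42
tcp_pos: [0.5349, 0.2226, 0.2036]
orientation: [-180.0, -0.0, -180.0]
wrist_force: [0.7, 0.1, -0.9]
finger_gap: 0.0428
```

```bash
python3 -c "
from rig import manip
print(manip.read_state()['tcp_pos']); print(manip.sign_off())"
```

```text
[0.53491218 0.22264751 0.20362167]
the job is handed in; nothing more can be done
None
```

The job is done and handed in at about 18 s; the hand-in gave no verdict. I lifted both lids together by the yellow knob, seated them on the red-plug tin and let go. I then gripped the black collar and lifted the blue outer lid straight up by about 12 cm, where the gripper still holds it.

**Last checks:**
- **Inner lid:** in the last side view it sits flat in the red tin. Its knob top is within about 0.6 px of the seated prediction, an offset that camera already showed.
- **Outer lid:** it hangs level and clear of the knob, with the fingers at a 43 mm gap on the 44 mm collar.
- **Bystanders:** I did not measure the other objects again at the end. Nothing looked moved in the pictures I viewed, and I saw no unexpected contact forces.

**What disagreed:**
- **Tin position:** the two cameras differed by about 4 mm on the red tin's rim. I took a corrected middle value and it seated cleanly.
- **Seating force:** when the lids touched down there was a brief uneven press of about 11 N. I eased it before letting go.

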